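Pack the soldering kit into its caddy

ROBOT

A 6-joint arm with a two-finger parallel gripper is mounted at the origin on a cart in front of the work surface, level with it; the furniture and walls round the work are solid. World frame = base frame: x ahead of the robot, y to its left, z up, the work surface at z = 0. Lengths are in m, angles in degrees, forces in N, time in s.
With the tool pointing down it reaches from about 0.4 to 0.825 m from the base axis. Payload 7 kg.
Tool frame: the origin (TCP) lies midway between the tips of the shut fingers; the grasp point (between the pads) lies 19 mm behind it; z points along the fingers, y is the line along which they close (so a half turn about z gives the same grasp; the last joint's range is limited). The gripper opens to 88 mm and grips with 3 to 60 N. Pads are 19 mm wide; open, the fingers measure 130 mm over their backs; the gripper's body (78 mm by 193 mm) begins 47 mm behind the grasp point.
Start: joints at [88.413, 20.546, 0.682, 0, -70.136, -16.507], TCP at [0.21, 0.642, 0.227] pointing down, gripper open.
Joint ranges: [-176.03, 176.03], [-82.01, 121.73], [-58.28, 71.71], [-173.87, 95.51], [-174.79, -0.11], [-173.66, 173.66]. Speed limits (degrees/s): [136.94, 136.94, 172.46, 180, 180, 180].

INTERFACE

Orientations are given as [roll, pitch, yaw] about the fixed x, y, z axes, in that order (R = Rz(yaw) Ry(pitch) Rx(roll)).
In Python, from plant import telemetry, viewer, workorder gives the robot as it stands. The module is installed in compiled form; this text tells all that it offers.
- The arm moves only by the tool carry_out, never from a script. Its argument "rows" is a list of rows, each a list of 6 numbers: the shift along the tool's x, y, z in m, then the turn, a rotation vector about the tool's x, y, z in rad. In form: [[tx, ty, tz, ax, ay, az], ...]. A call has 1 to 8 rows; each row is the pose to reach, as a shift and turn from the pose commanded when the call began, along the tool's axes at that moment; what a row does not reach only later rows make up. A row lasts 1/8 s, in which the tool goes at most 62.5 mm and 10.7 degrees, less where a joint would pass 70% of its speed; a pose out of reach is approached as far as the arm can. A call with a gripper value outside its range is refused whole. "grip" is the gripper's target within -1 to 1 (fully open at 1, half-way at 0, shut at -1), set as the call begins (left out, the last holds). The fingers move at their own pace and stop on an object; the grip force is fixed at half the most. Time passes only in rows, so rows that repeat a pose let the fingers close. It gives the time, the measured TCP pose, the force, the opening and the grip force at its end, in the units of the state.
- telemetry.get_obs(): the state, without advancing time (a new reading comes with each control period).
- viewer.snapshot(name): name is "scene" or "top"; returns the picture (420x560x3 uint8, red, green, blue); there is no depth.
- viewer.camera_info(name): a dict with "intrinsics" (3x3 intrinsics, pixels), "extrinsics" (4x4, takes a point from camera to world coordinates). Camera axes: x right, y down, z forward; pixel columns grow to the right and rows downward; lengths in m; the calibration is good to about 2 mm. A picture is of the moment at which its call begins. camera_info takes no time and is no camera call.
- workorder.close_job(): hands the job in; it is judged then, once.
The state is a dict: "clock": time; "joint_pos": joint angles; "qvel": joint speeds; "tau": joint torques, N m; "tool_pos": TCP position; "orientation": TCP orientation; "force": force on the tool from outside, world axes, zero at the start; "moment": the same for the moment, N m; "opening": finger opening in m; "gripper_force": force on a finger pad.
Only numpy, scipy, OpenCV 4.12 (cv2) and the standard library are available. Lean on these libraries where they do the work, as an engineer would, in place of code of your own. Each camera call takes 0.05 s, during which the arm holds its last target. There are 200 camera calls.

TASK

Pack the soldering kit from the grey mat into the caddy: stand the tub of soldering paste in the wide round well and the small flux bottle in the narrow round well, lay the solder spool flat in the high-walled bin with the wire notch, and lay the wick dispenser flat in the shallow dish. Lower each one to the floor of its own place before letting go, do not drop it. The round tin of screws and the stick of wax on the mat look similar but do not belong in the kit: leave them standing where they are.

Things in the scene. Friction and masses are not known exactly. Their poses are not given: they have to be found in the camera images.
- paste_tub_mid (a point): centre, half-way up, of the paste tub: a round upright tub, 48 mm high, blue body 46 mm across with a wider cyan screw lid 49 mm across over the upper 18 mm; 70 g; stands like the others on a flat 5 mm grey mat (a soldering stand whose iron rises to 0.18 m is behind its left rear corner, wall cabinets hang above the rear of the desk). z is its upright axis
- flux_bottle_mid (a point): centre, half-way up, of the flux bottle: a small round upright amber bottle, 67 mm high, body 31 mm across up to 53 mm high, white screw cap 20 mm across above; 45 g. z is its upright axis
- solder_spool_mid (a point): centre, half-way up, of the spool of solder: lies flat, 33 mm high, two thin flanges 54 mm across (top one red, 3 mm thick, bottom one 2 mm) and a wound core 45 mm across between them; 120 g. z is its axis, upward; it can be gripped across the top flange alone
- wick_dispenser_mid (a point): middle of the overall 79 x 50 mm outline, half-way up, of the wick dispenser: a flat navy round case, 49 mm across and 24 mm high, with a nozzle 15 mm wide that sticks out along the +x axis. The round case's centre, where to grip it across y, lies 15 mm from this point towards -x; the nozzle's tip lies 40 mm towards +x; z up; 40 g
- screw_tin_mid (a point): centre, half-way up, of the tin of screws (does not belong in the kit): a round flat tin, 64 mm across and 24 mm high with a plain reddish lid and no hole. z up
- wax_stick_mid (a point): centre, half-way up, of the stick of wax (does not belong in the kit): slim upright teal cylinder 24 mm across and 70 mm high with a white cap as wide as the body. z up
- wide_well: grey plastic insert, 100 x 86 mm outside, fixed in a plywood caddy tray (2 x 2 inserts, pitch 102 x 88 mm, in any order). Origin: centre of its underside; x along its 100 mm side, z up; inner floor 3 mm above the origin. This one is a block 27 mm high with a round well 66 mm across and 24 mm deep in its middle
- narrow_well: grey plastic insert, 100 x 86 mm outside, fixed in a plywood caddy tray (2 x 2 inserts, pitch 102 x 88 mm, in any order). Origin: centre of its underside; x along its 100 mm side, z up; inner floor 3 mm above the origin. This one is a block 33 mm high with a round well 47 mm across and 30 mm deep in its middle
- notched_bin: grey plastic insert, 100 x 86 mm outside, fixed in a plywood caddy tray (2 x 2 inserts, pitch 102 x 88 mm, in any order). Origin: centre of its underside; x along its 100 mm side, z up; inner floor 3 mm above the origin. This one is an open bin, inside 76 mm along x and 72 mm along y, walls 16 mm high above its inner floor, with a 18 mm wide wire notch in the wall on its -x side
- shallow_dish: grey plastic insert, 100 x 86 mm outside, fixed in a plywood caddy tray (2 x 2 inserts, pitch 102 x 88 mm, in any order). Origin: centre of its underside; x along its 100 mm side, z up; inner floor 3 mm above the origin. This one is a shallow dish, inside 95 mm along x and 81 mm along y, with a thin lip 5 mm high above its inner floor; the wick dispenser fits with its nozzle along x, either way
There are look-alikes about, which are no part of the job. What is shaped like the part that bears solder_spool_mid but yellow is not meant.

How it is judged:
By the outcome, as a careful person would: the job done as asked, in the order asked, and still so for the second after the job is handed in, with the robot touching nothing.
It also fails if it takes over 120 s, if anything falls off the work surface, if the arm or the gripper's body presses on something with over 40 N, if the wrist force passes 120 N, or if a joint passes its speed limit or range.

## Working session

There is one attempt and no reset: what is moved stays moved. The work goes in short steps, Python scripts to look and compute and a tool call to move; the robot and the scene stay as the last step left them, time stands still between calls to the robot, and variables do not carry over. Pictures are saved under pics/ and viewed, at most 14 in all, crops included, and the job is handed in when it is done.

Besides the shell and the picture viewer there is one more tool, called after ">>>" as a command line: name --pt "numbers of a row" for each row, then --argument value for the rest. carry_out: Moves the arm, as the interface text tells. Its arguments: {"type":"object","properties":{"rows":{"type":"array"},"grip":{"type":"number"}},"required":["rows"]}

```bash
mkdir -p pics
python3 - <<'E'
from plant import telemetry, viewer
import cv2,numpy as np
np.set_printoptions(precision=4,suppress=True)
for n in("scene","top"):
    im=viewer.snapshot(n); cv2.imwrite(f"pics/{n}0.png",cv2.resize(im[:,:,::-1],(800,600),interpolation=cv2.INTER_CUBIC))
    c=viewer.camera_info(n);print(n,np.array(c["intrinsics"]),np.array(c["extrinsics"]))
print(telemetry.get_obs())
E
```

```text
scene [[509.6483   0.     273.809 ]
 [  0.     509.6483 208.63  ]
 [  0.       0.       1.    ]] [[-0.8574 -0.4461  0.2567  0.1012]
 [-0.5145  0.7289 -0.4516  0.5777]
 [ 0.0143 -0.5193 -0.8545  1.1413]
 [ 0.      0.      0.      1.    ]]
top [[509.9673   0.     275.6307]
 [  0.     509.9673 210.4326]
 [  0.       0.       1.    ]] [[ 0.0024 -0.9971  0.0762  0.3586]
 [-0.9999 -0.0035 -0.0143  0.0363]
 [ 0.0145 -0.0762 -0.997   1.3291]
 [ 0.      0.      0.      1.    ]]
{'clock': 0.1, 'joint_pos': array([ 88.4136,  20.5884,   0.6396,  -0.0182, -70.1366, -16.5079]), 'qvel': array([ 0.0399, -0.0809,  0.0922,  0.075 , -0.0155, -0.1055]), 'tau': array([ -0.0017, -58.4165,  29.3751,   7.0155,   0.0102,  -0.0001]), 'tool_pos': array([0.2095, 0.6412, 0.2257]), 'orientation': array([179.9133,  -0.0079, -18.1005]), 'force': array([-0.5873, -0.6893, -0.4198]), 'moment': array([-0.0202, -0.0068, -0.0204]), 'gripper_force': 0.0, 'opening': 0.08746207455436869}
```

View pics/scene0.png

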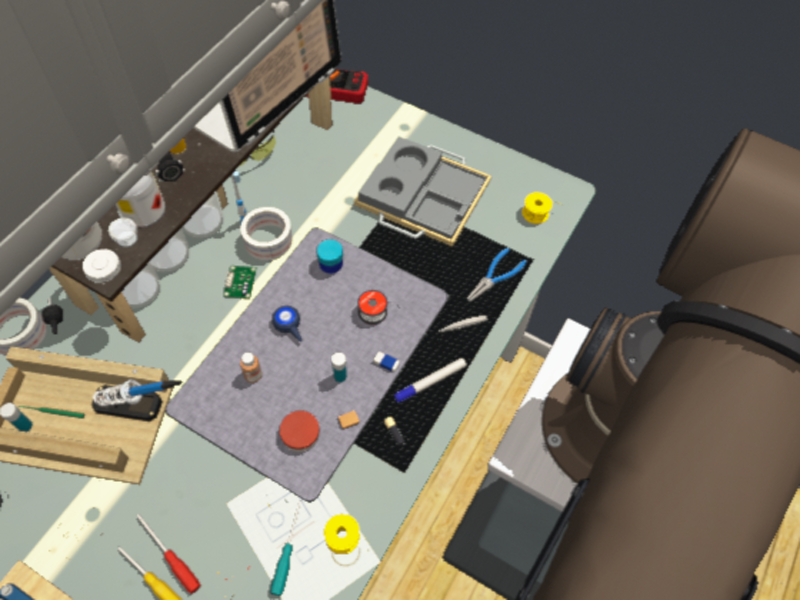

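View pics/top0.png

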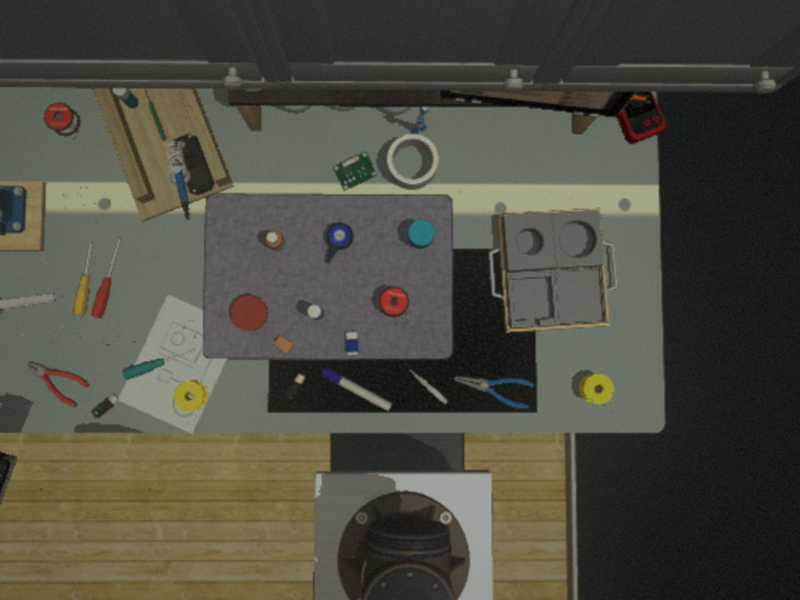

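The scene view shows all six mat items and the caddy. In the top view (800 px): tub (421,233), flux (273,240), wick (340,236) with nozzle to (330,258), spool (394,301), tin (249,312), wax (314,312), caddy about (553,270). I'll zoom in on the caddy and segment the objects by colour.

```bash
cat > h.py <<'E'
from plant import telemetry, viewer
import cv2,numpy as np
np.set_printoptions(precision=4,suppress=True)
CI={n:{k:np.array(v) for k,v in viewer.camera_info(n).items() if k in("intrinsics","extrinsics")} for n in("scene","top")}
def world(n,u,v,z):
    K,E=CI[n]["intrinsics"],CI[n]["extrinsics"]
    d=E[:3,:3]@np.linalg.solve(K,[u,v,1]);o=E[:3,3]
    return o+d*(z-o[2])/d[2]
def pix(n,p):
    K,E=CI[n]["intrinsics"],CI[n]["extrinsics"]
    q=K@(E[:3,:3].T@(np.array(p)-E[:3,3]));return q[:2]/q[2]
def rect(n,im,x0,x1,y0,y1,z,s):   # bird's view on plane z; up=+x,left=+y ; s px/m
    w,h=int((y1-y0)*s),int((x1-x0)*s)
    src=np.float32([pix(n,(x,y,z)) for x,y in((x1,y1),(x1,y0),(x0,y0),(x0,y1))])
    H=cv2.getPerspectiveTransform(src,np.float32([(0,0),(w,0),(w,h),(0,h)]))
    return cv2.warpPerspective(im,H,(w,h),flags=cv2.INTER_CUBIC)
E
python3 - <<'E'
from h import *
a=[]
for n in("top","scene"):
    im=viewer.snapshot(n)[:,:,::-1].copy();cv2.imwrite(f"pics/raw_{n}.png",im)
    r=rect(n,im,.38,.64,-.36,-.12,.03,1600)
    for i in range(0,27,2): cv2.putText(r,"%.2f"%(.64-i*.01),(0,i*16+4),0,.3,(0,255,255),1);cv2.line(r,(25,i*16),(32,i*16),(0,255,255),1)
    for i in range(0,25,2): cv2.putText(r,"%.2f"%(-.12-i*.01),(i*16-12,10),0,.3,(0,255,255),1);cv2.line(r,(i*16,12),(i*16,18),(0,255,255),1)
    a.append(r)
cv2.imwrite("pics/caddy.png",np.hstack(a))
E
```

```text
(no output)
```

View pics/caddy.png

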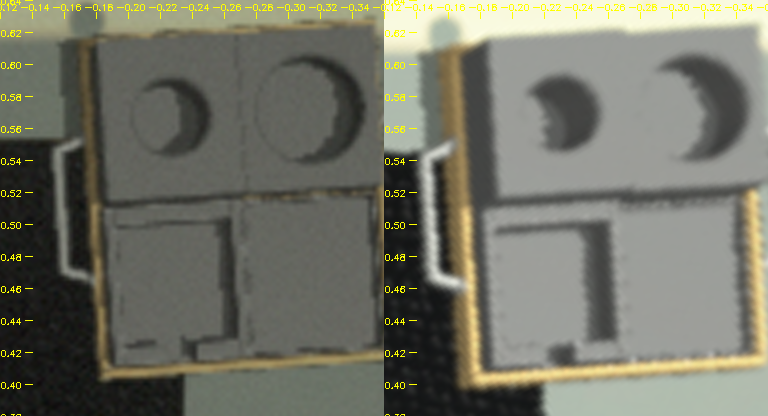

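The narrow well is at the upper left, the wide well at the upper right, the notched bin at the lower left (notch toward world -x) and the dish at the lower right. Caddy yaw is about +2.6°. Next, a rectified view of the mat, plus colour blobs.

Run:
```python
from h import *
from scipy.optimize import least_squares
T=cv2.imread("pics/raw_top.png");S=cv2.imread("pics/raw_scene.png")
r=rect("top",T,.34,.64,-.07,.39,.03,1700)
for i in range(0,31,2): cv2.putText(r,"%.2f"%(.64-i*.01),(0,i*17+4),0,.3,(0,255,255),1)
for i in range(0,46,3): cv2.putText(r,"%.2f"%(.39-i*.01),(i*17-12,10),0,.3,(0,255,255),1)
cv2.imwrite("pics/mat.png",r)
# colour blobs
spec={"red":([(0,120,90),(8,255,255)],.038),"cyan":([(86,100,60),(98,255,255)],.053),"navy":([(108,110,40),(125,255,255)],.029)}
for n,im in(("top",T),("scene",S)):
    hsv=cv2.cvtColor(im,cv2.COLOR_BGR2HSV)
    for k,(b,z) in spec.items():
        m=cv2.inRange(hsv,b[0],b[1])
        nc,_,st,c=cv2.connectedComponentsWithStats(m)
        for i in range(1,nc):
            if st[i,4]>40:
                x,y,w,h,a=st[i]; p=world(n,*c[i],z); pc=world(n,x+w/2-.5,y+h/2-.5,z)
                if .3<p[0]<.7 and -.1<p[1]<.4: print(n,k,a,st[i,:4],c[i],p[:2],pc[:2])
# triangulate caddy points (rectified px on z=.03: top, scene)
def rw(p): return .64-p[1]/1600,-.12-p[0]/1600
for nm,a,b in(("narrow rim",(171,117),(176,113)),("wide rim",(310,107),(310,107)),("ply corner SW",(102,380),(88,388)),("midEdge block/left",(103,203),(114,196)),("bin inner SW",(118,362),(105,365))):
    pa=pix("top",(*rw(a),.03));pb=pix("scene",(*rw(b),.03))
    f=lambda p:np.r_[pix("top",p)-pa,pix("scene",p)-pb]
    s=least_squares(f,(.5,-.2,.03));print(nm,s.x,s.fun)
```

```text
top red 261 [266 201  20  19] [275.4291 210.295 ] [0.4576 0.0183] [0.4584 0.0181]
top red 474 [162 207  25  24] [173.7489 218.5886] [0.4357 0.2754] [0.4359 0.2748]
top cyan 287 [285 153  19  20] [294.3937 162.662 ] [ 0.5775 -0.0292] [ 0.5779 -0.0282]
top navy 108 [230 158  15  14] [237.3056 164.1204] [0.5771 0.1165] [0.5761 0.1173]
top navy 57 [243 238   8   8] [246.0702 241.5439] [0.3784 0.0926] [0.3785 0.0915]
top navy 80 [225 258  14  10] [231.4375 262.4875] [0.3253 0.1293] [0.3253 0.1292]
scene red 250 [251 204  20  17] [260.376 211.676] [0.4569 0.02  ] [0.4562 0.0206]
scene red 574 [196 288  27  26] [209.101  300.6185] [0.4322 0.2819] [0.4326 0.2817]
scene cyan 272 [222 168  18  18] [230.5147 176.25  ] [ 0.5746 -0.0232] [ 0.5742 -0.0225]
scene cyan 59 [234 258   8   9] [237.6441 262.4407] [0.4245 0.1734] [0.4254 0.1727]
scene navy 70 [224 182  16   9] [231.6    187.1429] [ 0.5635 -0.009 ] [ 0.5657 -0.0118]
scene navy 124 [192 215  16  13] [199.371  221.2016] [0.5757 0.119 ] [0.5758 0.1184]
scene navy 71 [267 248  10  11] [271.2958 253.1408] [0.3755 0.1013] [0.3753 0.1007]
scene navy 109 [276 270  15  12] [282.8349 275.4679] [0.3219 0.1373] [0.3215 0.1372]
narrow rim [ 0.5662 -0.2254  0.0366] [-0.0663 -0.1349  0.1631  0.0169]
wide rim [ 0.5731 -0.3138  0.03  ] [ 0. -0.  0.  0.]
ply corner SW [ 0.4027 -0.187   0.012 ] [ 0.0691  0.1501 -0.1737 -0.0139]
midEdge block/left [ 0.5119 -0.1818  0.0439] [-0.0724 -0.1494  0.1768  0.0174]
bin inner SW [ 0.4151 -0.196   0.0155] [-0.1327 -0.287   0.334   0.0272]
```

View pics/mat.png

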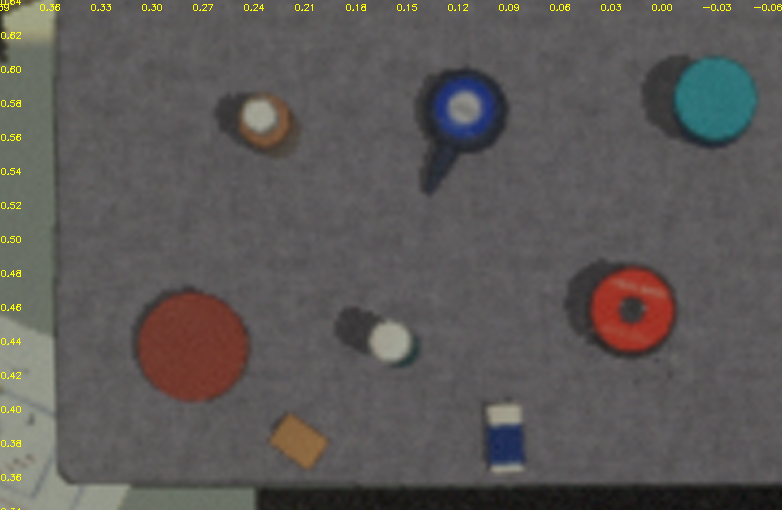

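The mat view shows the tub at about (714,99), spool (632,310), wick case (464,107) with nozzle tip (430,190), flux cap (259,115), wax (390,342) and tin (192,347). The tin and wax stay well clear of the grasps. I'll write a row planner and then set off.

```bash
cat > plan.py <<'E'
# usage: plan.py "x y z yaw" "n x y z yaw" ... : rows from the commanded pose in cmd.json (n rows per waypoint); saves last as commanded
import sys,json,os,numpy as np
cur=json.load(open("cmd.json")) if os.path.exists("cmd.json") else [.21,.642,.227,-18.1]
x0,y0,z0,w0=cur;c,s=np.cos(np.radians(w0)),np.sin(np.radians(w0))
rows=[];a=np.array(cur)
for w in sys.argv[1:]:
    v=list(map(float,w.split()));n=int(v[0]);b=np.array(v[1:])
    st=max(np.linalg.norm((b-a)[:3])/n/.0625,abs(b[3]-a[3])/n/10.7)
    if st>1: print("TOO FAST",st)
    for i in range(1,n+1):
        p=a+(b-a)*i/n;dx,dy,dz=p[:3]-[x0,y0,z0]
        rows.append([round(c*dx+s*dy,4),round(s*dx-c*dy,4),round(-dz,4),0,0,round(float(np.radians(w0-p[3])),3)])
    a=b
print(len(rows));print(json.dumps(rows));json.dump(list(a),open("cmd.json","w"))
E
python3 plan.py "8 .42 .26 .22 -87"; python3 plan.py "6 .578 -.028 .15 -87" "2 .578 -.028 .12 -87"
```

```text
8
[[0.0398, 0.0372, 0.0009, 0, 0, 0.15], [0.0796, 0.0745, 0.0018, 0, 0, 0.301], [0.1194, 0.1117, 0.0026, 0, 0, 0.451], [0.1591, 0.1489, 0.0035, 0, 0, 0.601], [0.1989, 0.1862, 0.0044, 0, 0, 0.752], [0.2387, 0.2234, 0.0053, 0, 0, 0.902], [0.2785, 0.2606, 0.0061, 0, 0, 1.052], [0.3183, 0.2979, 0.007, 0, 0, 1.203]]
8
[[0.0493, -0.0238, 0.0117, 0, 0, 0.0], [0.0986, -0.0476, 0.0233, 0, 0, 0.0], [0.1479, -0.0714, 0.035, 0, 0, 0.0], [0.1972, -0.0951, 0.0467, 0, 0, 0.0], [0.2466, -0.1189, 0.0583, 0, 0, 0.0], [0.2959, -0.1427, 0.07, 0, 0, 0.0], [0.2959, -0.1427, 0.085, 0, 0, 0.0], [0.2959, -0.1427, 0.1, 0, 0, 0.0]]
```

>>> carry_out --pt "0.04 0.037 0.001 0 0 0.15" --pt "0.08 0.0745 0.002 0 0 0.3" --pt "0.119 0.112 0.003 0 0 0.45" --pt "0.159 0.149 0.0035 0 0 0.6" --pt "0.199 0.186 0.0045 0 0 0.75" --pt "0.239 0.2235 0.005 0 0 0.9" --pt "0.2785 0.2605 0.006 0 0 1.05" --pt "0.3183 0.2979 0.007 0 0 1.203" --grip 1

```text
clock: 1.2
tool_pos: [0.4202, 0.258, 0.2197]
orientation: [-180.0, 0.0, -87.3]
force: [1.1, 0.3, -0.8]
opening: 0.0876
gripper_force: 0.0
```

>>> carry_out --pt "0.049 -0.024 0.012 0 0 0" --pt "0.099 -0.048 0.023 0 0 0" --pt "0.148 -0.071 0.035 0 0 0" --pt "0.197 -0.095 0.047 0 0 0" --pt "0.247 -0.119 0.058 0 0 0" --pt "0.2959 -0.1427 0.07 0 0 0" --pt "0.2959 -0.1427 0.085 0 0 0" --pt "0.2959 -0.1427 0.1 0 0 0"

```text
clock: 2.2
tool_pos: [0.5772, -0.0288, 0.1185]
orientation: [180.0, 0.0, -87.1]
force: [-0.5, 0.8, 0.5]
opening: 0.0877
gripper_force: 0.0
```

Run:
```python
from h import *
a=[]
for n,(u,v) in(("top",(294,163)),("scene",(230,185))):
    im=viewer.snapshot(n)[:,:,::-1]; a.append(cv2.resize(im[max(v-60,0):v+60,u-60:u+60],None,fx=3.3,fy=3.3,interpolation=2))
cv2.imwrite("pics/above_tub.png",np.hstack(a))
o=telemetry.get_obs();print(o["clock"],o["tool_pos"],o["orientation"],o["joint_pos"])
```

```text
2.3 [ 0.576  -0.028   0.1176] [179.8102  -0.0136 -86.9909] [ 16.623   16.8831 -20.0676  -0.0393 -53.237  -13.5904]
```

View pics/above_tub.png

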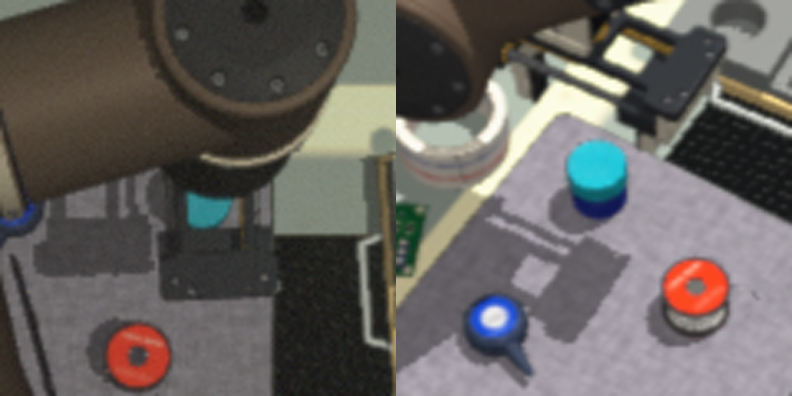

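The top view (left half) shows the tub between the open fingers at crop (208,210). The scene view (right half) shows it upright and clear. I'll descend and close.

>>> carry_out --pt "0 0 0.02 0 0 0" --pt "0 0 0.04 0 0 0" --pt "0 0 0.055 0 0 0" --pt "0 0 0.07 0 0 0" --pt "0 0 0.08 0 0 0" --pt "0 0 0.086 0 0 0" --pt "0 0 0.086 0 0 0"

```text
clock: 3.18
tool_pos: [0.5775, -0.0286, 0.0333]
orientation: [180.0, -0.0, -87.0]
force: [-1.1, 0.7, -0.0]
opening: 0.0876
gripper_force: 0.0
```

>>> carry_out --pt "0 0 0 0 0 0" --pt "0 0 0 0 0 0" --pt "0 0 0 0 0 0" --pt "0 0 0 0 0 0" --pt "0 0 0 0 0 0" --pt "0 0 0 0 0 0" --grip -1

```text
clock: 3.92
tool_pos: [0.5777, -0.0285, 0.0337]
orientation: [-180.0, -0.0, -87.0]
force: [-0.5, 0.2, 1.8]
opening: 0.0486
gripper_force: 30.0
```

```bash
python3 - <<'E'
import json;json.dump([.578,-.028,.034,-87],open("cmd.json","w"))
E
python3 plan.py "4 .578 -.028 .12 -87" "4 .577 -.16 .13 -87"; python3 plan.py "5 .5718 -.3134 .12 -87" "3 .5718 -.3134 .075 -87"
```

```text
8
[[0.0, -0.0, -0.0215, 0, 0, 0.0], [0.0, -0.0, -0.043, 0, 0, 0.0], [0.0, -0.0, -0.0645, 0, 0, 0.0], [0.0, -0.0, -0.086, 0, 0, 0.0], [0.0329, 0.002, -0.0885, 0, 0, 0.0], [0.0659, 0.004, -0.091, 0, 0, 0.0], [0.0988, 0.0059, -0.0935, 0, 0, 0.0], [0.1318, 0.0079, -0.096, 0, 0, 0.0]]
8
[[0.0306, 0.0026, 0.002, 0, 0, 0.0], [0.0612, 0.0053, 0.004, 0, 0, 0.0], [0.0918, 0.0079, 0.006, 0, 0, 0.0], [0.1223, 0.0106, 0.008, 0, 0, 0.0], [0.1529, 0.0132, 0.01, 0, 0, 0.0], [0.1529, 0.0132, 0.025, 0, 0, 0.0], [0.1529, 0.0132, 0.04, 0, 0, 0.0], [0.1529, 0.0132, 0.055, 0, 0, 0.0]]
```

>>> carry_out --pt "0 0 -0.0215 0 0 0" --pt "0 0 -0.043 0 0 0" --pt "0 0 -0.0645 0 0 0" --pt "0 0 -0.086 0 0 0" --pt "0.033 0.002 -0.0885 0 0 0" --pt "0.066 0.004 -0.091 0 0 0" --pt "0.099 0.006 -0.0935 0 0 0" --pt "0.1318 0.0079 -0.096 0 0 0"

```text
clock: 4.92
tool_pos: [0.5762, -0.1615, 0.1294]
orientation: [180.0, 0.0, -87.0]
force: [0.5, 0.0, -1.2]
opening: 0.0486
gripper_force: 30.0
```

>>> carry_out --pt "0.03 0.0026 0.002 0 0 0" --pt "0.06 0.0053 0.004 0 0 0" --pt "0.09 0.008 0.006 0 0 0" --pt "0.122 0.0106 0.008 0 0 0" --pt "0.1529 0.0132 0.01 0 0 0" --pt "0.1529 0.0132 0.025 0 0 0" --pt "0.1529 0.0132 0.04 0 0 0" --pt "0.1529 0.0132 0.055 0 0 0"

```text
clock: 5.92
tool_pos: [0.571, -0.313, 0.0732]
orientation: [180.0, 0.0, -87.0]
force: [-0.8, 0.2, -0.7]
opening: 0.0489
gripper_force: 30.0
```

Run:
```python
from h import *
a=[]
for n in("top","scene"):
    u,v=map(int,pix(n,(.55,-.29,.05)))
    im=viewer.snapshot(n)[:,:,::-1]; v=max(v,60);a.append(cv2.resize(im[v-60:v+60,u-60:u+60],None,fx=3.3,fy=3.3,interpolation=2))
cv2.imwrite("pics/above_well.png",np.hstack(a))
o=telemetry.get_obs();print(o["clock"],o["tool_pos"],o["force"],o["opening"])
```

```text
6.025 [ 0.57   -0.3127  0.072 ] [-0.4999 -1.2383 -1.6283] 0.04869150341820269
```

View pics/above_well.png

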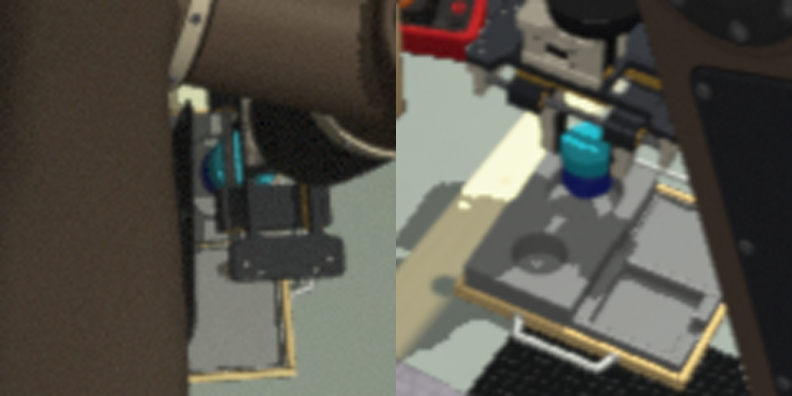

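The scene half shows the tub held upright over the wide well at crop (587,175), with the narrow well free at (540,253). Now lowering in steps.

>>> carry_out --pt "0 0 0.01 0 0 0" --pt "0 0 0.02 0 0 0" --pt "0 0 0.027 0 0 0" --pt "0 0 0.03 0 0 0" --pt "0 0 0.032 0 0 0" --pt "0 0 0.032 0 0 0"

```text
clock: 6.78
tool_pos: [0.5714, -0.314, 0.0426]
orientation: [-180.0, -0.0, -87.0]
force: [0.2, -0.2, -0.5]
opening: 0.049
gripper_force: 30.0
```

>>> carry_out --pt "0 0 0.001 0 0 0" --pt "0 0 0.002 0 0 0" --pt "0 0 0.002 0 0 0"

```text
clock: 7.15
tool_pos: [0.5713, -0.3139, 0.0406]
orientation: [180.0, -0.0, -87.0]
force: [-0.2, -0.2, -1.2]
opening: 0.0489
gripper_force: 30.0
```

Commanded z is .041 with no contact yet.

>>> carry_out --pt "0 0 0.001 0 0 0" --pt "0 0 0.002 0 0 0" --pt "0 0 0.002 0 0 0"

```text
clock: 7.52
tool_pos: [0.5714, -0.3139, 0.0392]
orientation: [-180.0, -0.0, -87.0]
force: [-0.7, 1.4, 4.6]
opening: 0.0487
gripper_force: 30.0
```

>>> carry_out --pt "0 0 0.001 0 0 0" --pt "0 0 0.0015 0 0 0" --pt "0 0 0.0015 0 0 0"

```text
clock: 7.9
tool_pos: [0.5714, -0.314, 0.0392]
orientation: [-180.0, -0.0, -87.0]
force: [-5.8, 4.5, 16.5]
opening: 0.0486
gripper_force: 30.0
```

Floor contact: TCP at .0392, so the inner floor is at z ≈ .0105. Ease off by 1 mm and release.

>>> carry_out --pt "0 0 -0.001 0 0 0" --pt "0 0 -0.001 0 0 0" --pt "0 0 -0.001 0 0 0" --pt "0 0 -0.001 0 0 0" --grip 0.6

```text
clock: 8.4
tool_pos: [0.5712, -0.3139, 0.0377]
orientation: [180.0, 0.0, -87.0]
force: [-0.9, -0.3, 0.5]
opening: 0.0701
gripper_force: 0.0
```

```bash
python3 - <<'E'
import json;json.dump([.5718,-.3134,.0385,-87],open("cmd.json","w"))
E
python3 plan.py "5 .5718 -.3134 .13 -87" "3 .57 -.2 .16 -87"; python3 plan.py "8 .566 .231 .17 -87" ;python3 plan.py "4 .566 .231 .12 -87"  "4 .566 .231 .09 -87"
```

```text
8
[[0.0, -0.0, -0.0183, 0, 0, 0.0], [0.0, -0.0, -0.0366, 0, 0, 0.0], [0.0, -0.0, -0.0549, 0, 0, 0.0], [0.0, -0.0, -0.0732, 0, 0, 0.0], [0.0, -0.0, -0.0915, 0, 0, 0.0], [-0.0378, -0.0014, -0.1015, 0, 0, 0.0], [-0.0756, -0.0028, -0.1115, 0, 0, 0.0], [-0.1133, -0.0041, -0.1215, 0, 0, 0.0]]
8
[[-0.0538, -0.0023, -0.0013, 0, 0, 0.0], [-0.1077, -0.0046, -0.0025, 0, 0, 0.0], [-0.1615, -0.007, -0.0038, 0, 0, 0.0], [-0.2153, -0.0093, -0.005, 0, 0, 0.0], [-0.2691, -0.0116, -0.0063, 0, 0, 0.0], [-0.323, -0.0139, -0.0075, 0, 0, 0.0], [-0.3768, -0.0162, -0.0088, 0, 0, 0.0], [-0.4306, -0.0186, -0.01, 0, 0, 0.0]]
8
[[0.0, -0.0, 0.0125, 0, 0, 0.0], [0.0, -0.0, 0.025, 0, 0, 0.0], [0.0, -0.0, 0.0375, 0, 0, 0.0], [0.0, -0.0, 0.05, 0, 0, 0.0], [0.0, -0.0, 0.0575, 0, 0, 0.0], [0.0, -0.0, 0.065, 0, 0, 0.0], [0.0, -0.0, 0.0725, 0, 0, 0.0], [0.0, -0.0, 0.08, 0, 0, 0.0]]
```

>>> carry_out --pt "0 0 -0.018 0 0 0" --pt "0 0 -0.0366 0 0 0" --pt "0 0 -0.055 0 0 0" --pt "0 0 -0.073 0 0 0" --pt "0 0 -0.0915 0 0 0" --pt "-0.038 -0.0014 -0.1015 0 0 0" --pt "-0.0756 -0.0028 -0.1115 0 0 0" --pt "-0.1133 -0.0041 -0.1215 0 0 0"

```text
clock: 9.4
tool_pos: [0.5694, -0.1996, 0.1607]
orientation: [-180.0, -0.0, -87.0]
force: [0.8, -1.0, 0.0]
opening: 0.0701
gripper_force: 0.0
```

>>> carry_out --pt "-0.054 -0.0023 -0.0013 0 0 0" --pt "-0.108 -0.0046 -0.0025 0 0 0" --pt "-0.1615 -0.007 -0.0038 0 0 0" --pt "-0.215 -0.0093 -0.005 0 0 0" --pt "-0.269 -0.0116 -0.0063 0 0 0" --pt "-0.323 -0.0139 -0.0075 0 0 0" --pt "-0.377 -0.0162 -0.0088 0 0 0" --pt "-0.4306 -0.0186 -0.01 0 0 0" --grip 1

```text
clock: 10.4
tool_pos: [0.5655, 0.2323, 0.1706]
orientation: [-180.0, 0.0, -87.0]
force: [0.9, -1.1, 0.4]
opening: 0.0878
gripper_force: 0.0
```

>>> carry_out --pt "0 0 0.0125 0 0 0" --pt "0 0 0.025 0 0 0" --pt "0 0 0.0375 0 0 0" --pt "0 0 0.05 0 0 0" --pt "0 0 0.0575 0 0 0" --pt "0 0 0.065 0 0 0" --pt "0 0 0.0725 0 0 0" --pt "0 0 0.08 0 0 0"

```text
clock: 11.4
tool_pos: [0.5658, 0.2305, 0.0892]
orientation: [-180.0, 0.0, -87.0]
force: [0.0, -0.0, 0.2]
opening: 0.0873
gripper_force: 0.0
```

Run:
```python
from h import *
a=[]
for n,p in(("top",(.56,.23,.05)),("scene",(.56,.23,.05)),("top",(.53,-.27,.03)),("scene",(.53,-.27,.03))):
    u,v=map(int,pix(n,p))
    im=viewer.snapshot(n)[:,:,::-1]; v=max(v,50);a.append(cv2.resize(im[v-50:v+50,u-50:u+50],(300,300),interpolation=2))
cv2.imwrite("pics/flux.png",np.vstack([np.hstack(a[:2]),np.hstack(a[2:])]))
o=telemetry.get_obs();print(o["clock"],o["tool_pos"],o["force"],o["opening"],[pix("scene",(.566,.231,z)) for z in(.005,.072)], pix("scene",(.56,.23,.05)))
```

```text
11.6 [0.5658 0.2305 0.0895] [0.756  0.4761 0.4456] 0.08785514295054057 [array([177.1536, 261.7642]), array([172.9138, 249.4148])] [176.6494 254.4616]
```

View pics/flux.png

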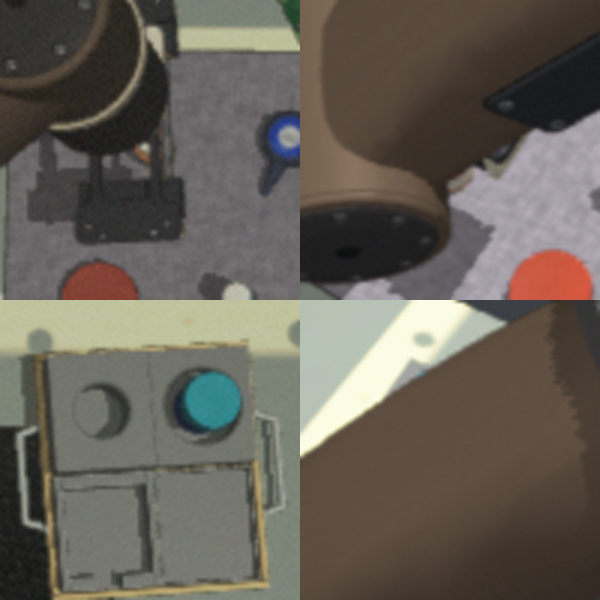

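The tub stands in the wide well (lid at crop (210,402)). The flux cap at (148,150) lies between the fingers, and its calibrated scene pixel agrees with the estimate. Descend and grip.

>>> carry_out --pt "0 0 0.012 0 0 0" --pt "0 0 0.024 0 0 0" --pt "0 0 0.036 0 0 0" --pt "0 0 0.045 0 0 0" --pt "0 0 0.0525 0 0 0" --pt "0 0 0.0525 0 0 0"

```text
clock: 12.35
tool_pos: [0.5654, 0.2302, 0.0363]
orientation: [179.9, -0.0, -87.0]
force: [-0.4, 0.4, 0.2]
opening: 0.0877
gripper_force: 0.0
```

>>> carry_out --pt "0 0 0 0 0 0" --pt "0 0 0 0 0 0" --pt "0 0 0 0 0 0" --pt "0 0 0 0 0 0" --pt "0 0 0 0 0 0" --pt "0 0 0 0 0 0" --pt "0 0 0 0 0 0" --grip -1

```text
clock: 13.22
tool_pos: [0.5657, 0.2304, 0.0371]
orientation: [180.0, -0.0, -87.0]
force: [0.8, -0.4, 0.0]
opening: 0.0304
gripper_force: 30.0
```

```bash
python3 - <<'E'
import json;json.dump([.566,.231,.0375,-87],open("cmd.json","w"))
E
python3 plan.py "4 .566 .231 .13 -87" "4 .57 .02 .17 -87";python3 plan.py "5 .5672 -.2256 .16 -87"  "3 .5672 -.2256 .09 -87"
```

```text
8
[[0.0, -0.0, -0.0231, 0, 0, 0.0], [0.0, -0.0, -0.0462, 0, 0, 0.0], [0.0, -0.0, -0.0694, 0, 0, 0.0], [0.0, -0.0, -0.0925, 0, 0, 0.0], [0.0527, 0.0018, -0.1025, 0, 0, 0.0], [0.1055, 0.0035, -0.1125, 0, 0, 0.0], [0.1582, 0.0053, -0.1225, 0, 0, 0.0], [0.2109, 0.007, -0.1325, 0, 0, 0.0]]
8
[[0.049, 0.0031, 0.002, 0, 0, 0.0], [0.098, 0.0063, 0.004, 0, 0, 0.0], [0.1471, 0.0094, 0.006, 0, 0, 0.0], [0.1961, 0.0125, 0.008, 0, 0, 0.0], [0.2451, 0.0156, 0.01, 0, 0, 0.0], [0.2451, 0.0156, 0.0333, 0, 0, 0.0], [0.2451, 0.0156, 0.0567, 0, 0, 0.0], [0.2451, 0.0156, 0.08, 0, 0, 0.0]]
```

>>> carry_out --pt "0 0 -0.023 0 0 0" --pt "0 0 -0.046 0 0 0" --pt "0 0 -0.0694 0 0 0" --pt "0 0 -0.0925 0 0 0" --pt "0.053 0.0018 -0.1025 0 0 0" --pt "0.1055 0.0035 -0.1125 0 0 0" --pt "0.158 0.0053 -0.1225 0 0 0" --pt "0.2109 0.007 -0.1325 0 0 0"

```text
clock: 14.22
tool_pos: [0.5694, 0.0179, 0.1699]
orientation: [-180.0, 0.0, -87.0]
force: [0.2, 0.4, -1.1]
opening: 0.0297
gripper_force: 30.0
```

>>> carry_out --pt "0.049 0.0031 0.002 0 0 0" --pt "0.098 0.0063 0.004 0 0 0" --pt "0.147 0.0094 0.006 0 0 0" --pt "0.196 0.0125 0.008 0 0 0" --pt "0.2451 0.0156 0.01 0 0 0" --pt "0.2451 0.0156 0.033 0 0 0" --pt "0.2451 0.0156 0.057 0 0 0" --pt "0.2451 0.0156 0.08 0 0 0"

```text
clock: 15.22
tool_pos: [0.5665, -0.2264, 0.0887]
orientation: [180.0, 0.0, -87.1]
force: [-0.0, 0.3, -1.0]
opening: 0.0305
gripper_force: 30.0
```

Run:
```python
from h import *
a=[]
for n in("top","scene"):
    u,v=map(int,pix(n,(.55,-.25,.05)))
    im=viewer.snapshot(n)[:,:,::-1]; v=max(v,50);a.append(cv2.resize(im[v-50:v+50,u-50:u+50],(400,400),interpolation=2))
cv2.imwrite("pics/flux2.png",np.hstack(a))
o=telemetry.get_obs();print(o["clock"],o["tool_pos"],o["force"],o["opening"])
```

```text
15.325 [ 0.5648 -0.2259  0.0869] [-0.3099  0.0581 -0.7773] 0.030273475690846277
```

View pics/flux2.png

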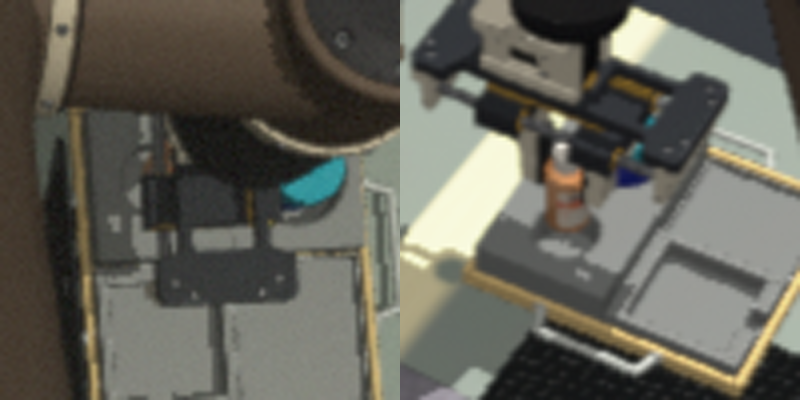

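The bottle is upright above the narrow well (scene crop (567,195)), and the tub is unchanged. Lower it; contact is expected near z .0425.

>>> carry_out --pt "0 0 0.012 0 0 0" --pt "0 0 0.024 0 0 0" --pt "0 0 0.034 0 0 0" --pt "0 0 0.041 0 0 0" --pt "0 0 0.044 0 0 0" --pt "0 0 0.0455 0 0 0" --pt "0 0 0.0455 0 0 0"

```text
clock: 16.2
tool_pos: [0.567, -0.2262, 0.0442]
orientation: [-180.0, -0.0, -87.0]
force: [0.3, 0.5, -0.0]
opening: 0.0301
gripper_force: 30.0
```

>>> carry_out --pt "0 0 0.001 0 0 0" --pt "0 0 0.002 0 0 0" --pt "0 0 0.002 0 0 0"

```text
clock: 16.58
tool_pos: [0.567, -0.2262, 0.0425]
orientation: [-180.0, -0.0, -87.0]
force: [-0.4, 0.3, 4.2]
opening: 0.0303
gripper_force: 30.0
```

Contact as predicted; release.

>>> carry_out --pt "0 0 0 0 0 0" --pt "0 0 0 0 0 0" --pt "0 0 0 0 0 0" --pt "0 0 0 0 0 0" --grip 0.3

```text
clock: 17.08
tool_pos: [0.5668, -0.2261, 0.042]
orientation: [180.0, 0.0, -87.0]
force: [0.3, 0.2, 0.2]
opening: 0.056
gripper_force: 0.0
```

```bash
python3 - <<'E'
import json;json.dump([.5672,-.2256,.0425,-87],open("cmd.json","w"))
E
python3 plan.py "5 .5672 -.2256 .14 -87" "3 .54 -.15 .14 -60";python3 plan.py "8 .458 .0185 .1 3"; python3 plan.py "6 .458 .0185 .025 3" "1 .458 .0185 .025 3"
```

```text
8
[[0.0, -0.0, -0.0195, 0, 0, 0.0], [0.0, -0.0, -0.039, 0, 0, 0.0], [0.0, -0.0, -0.0585, 0, 0, 0.0], [0.0, -0.0, -0.078, 0, 0, 0.0], [0.0, -0.0, -0.0975, 0, 0, 0.0], [-0.0256, 0.0077, -0.0975, 0, 0, -0.157], [-0.0513, 0.0155, -0.0975, 0, 0, -0.314], [-0.0769, 0.0232, -0.0975, 0, 0, -0.471]]
8
[[-0.0234, -0.0017, 0.005, 0, 0, -0.137], [-0.0467, -0.0033, 0.01, 0, 0, -0.275], [-0.0701, -0.005, 0.015, 0, 0, -0.412], [-0.0935, -0.0066, 0.02, 0, 0, -0.55], [-0.1168, -0.0083, 0.025, 0, 0, -0.687], [-0.1402, -0.0099, 0.03, 0, 0, -0.825], [-0.1636, -0.0116, 0.035, 0, 0, -0.962], [-0.1869, -0.0132, 0.04, 0, 0, -1.1]]
7
[[0.0, 0.0, 0.0125, 0, 0, 0.0], [0.0, 0.0, 0.025, 0, 0, 0.0], [0.0, 0.0, 0.0375, 0, 0, 0.0], [0.0, 0.0, 0.05, 0, 0, 0.0], [0.0, 0.0, 0.0625, 0, 0, 0.0], [0.0, 0.0, 0.075, 0, 0, 0.0], [0.0, 0.0, 0.075, 0, 0, 0.0]]
```

>>> carry_out --pt "0 0 -0.0195 0 0 0" --pt "0 0 -0.039 0 0 0" --pt "0 0 -0.0585 0 0 0" --pt "0 0 -0.078 0 0 0" --pt "0 0 -0.0975 0 0 0" --pt "-0.0256 0.0077 -0.0975 0 0 -0.157" --pt "-0.0513 0.0155 -0.0975 0 0 -0.314" --pt "-0.0769 0.0232 -0.0975 0 0 -0.471"

```text
clock: 18.08
tool_pos: [0.5393, -0.1499, 0.1396]
orientation: [-180.0, -0.0, -59.8]
force: [0.9, 0.7, 0.3]
opening: 0.0568
gripper_force: 0.0
```

>>> carry_out --pt "-0.023 -0.0017 0.005 0 0 -0.137" --pt "-0.047 -0.0033 0.01 0 0 -0.275" --pt "-0.07 -0.005 0.015 0 0 -0.412" --pt "-0.0935 -0.0066 0.02 0 0 -0.55" --pt "-0.117 -0.0083 0.025 0 0 -0.687" --pt "-0.14 -0.01 0.03 0 0 -0.825" --pt "-0.1636 -0.0116 0.035 0 0 -0.962" --pt "-0.1869 -0.0132 0.04 0 0 -1.1" --grip 1

```text
clock: 19.08
tool_pos: [0.4575, 0.0186, 0.0995]
orientation: [-180.0, -0.0, 3.2]
force: [0.4, -0.4, 0.9]
opening: 0.0876
gripper_force: 0.0
```

Run:
```python
from h import *
a=[]
for n,p in(("top",(.46,.02,.05)),("scene",(.46,.02,.05)),("top",(.53,-.27,.03)),("scene",(.53,-.27,.03))):
    u,v=map(int,pix(n,p))
    im=viewer.snapshot(n)[:,:,::-1]; v=max(v,50);a.append(cv2.resize(im[v-50:v+50,u-50:u+50],(300,300),interpolation=2))
cv2.imwrite("pics/spool.png",np.vstack([np.hstack(a[:2]),np.hstack(a[2:])]))
o=telemetry.get_obs();print(o["clock"],o["tool_pos"],o["orientation"],o["opening"])
```

```text
19.275 [0.4578 0.0182 0.0997] [-179.9989   -0.0145    2.9763] 0.08751635202415697
```

View pics/spool.png

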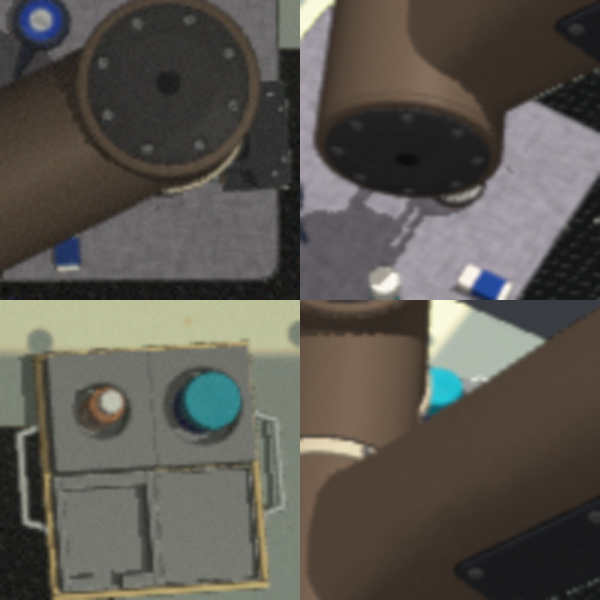

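The flux bottle and tub both stand in their wells. The spool is hidden under the wrist, but its position was measured in both views. Descend and close.

>>> carry_out --pt "0 0 0.0125 0 0 0" --pt "0 0 0.025 0 0 0" --pt "0 0 0.0375 0 0 0" --pt "0 0 0.05 0 0 0" --pt "0 0 0.0625 0 0 0" --pt "0 0 0.075 0 0 0" --pt "0 0 0.075 0 0 0"

```text
clock: 20.15
tool_pos: [0.457, 0.0177, 0.0235]
orientation: [180.0, 0.1, 3.0]
force: [0.0, 0.7, 0.5]
opening: 0.0878
gripper_force: 0.0
```

>>> carry_out --pt "0 0 0 0 0 0" --pt "0 0 0 0 0 0" --pt "0 0 0 0 0 0" --pt "0 0 0 0 0 0" --pt "0 0 0 0 0 0" --pt "0 0 0 0 0 0" --grip -1

```text
clock: 20.9
tool_pos: [0.4579, 0.0181, 0.0248]
orientation: [-180.0, -0.0, 3.0]
force: [-1.6, 0.5, 3.2]
opening: 0.0502
gripper_force: 30.0
```

```bash
python3 plan.py "5 .458 .0185 .11 3" "3 .46 -.08 .12 3";python3 plan.py "4 .464 -.231 .11 3" "4 .464 -.231 .06 3"
```

```text
8
[[0.0, 0.0, -0.017, 0, 0, 0.0], [0.0, 0.0, -0.034, 0, 0, 0.0], [0.0, 0.0, -0.051, 0, 0, 0.0], [0.0, 0.0, -0.068, 0, 0, 0.0], [0.0, 0.0, -0.085, 0, 0, 0.0], [-0.0011, 0.0328, -0.0883, 0, 0, 0.0], [-0.0021, 0.0656, -0.0917, 0, 0, 0.0], [-0.0032, 0.0985, -0.095, 0, 0, 0.0]]
8
[[-0.001, 0.0378, 0.0025, 0, 0, 0.0], [-0.002, 0.0755, 0.005, 0, 0, 0.0], [-0.0029, 0.1133, 0.0075, 0, 0, 0.0], [-0.0039, 0.151, 0.01, 0, 0, 0.0], [-0.0039, 0.151, 0.0225, 0, 0, 0.0], [-0.0039, 0.151, 0.035, 0, 0, 0.0], [-0.0039, 0.151, 0.0475, 0, 0, 0.0], [-0.0039, 0.151, 0.06, 0, 0, 0.0]]
```

The opening reads 50 mm against a 54 mm flange, which is odd. I'll hold, then lift gently and look.

>>> carry_out --pt "0 0 0 0 0 0" --pt "0 0 -0.002 0 0 0" --pt "0 0 -0.005 0 0 0" --pt "0 0 -0.008 0 0 0" --pt "0 0 -0.008 0 0 0"

```text
clock: 21.52
tool_pos: [0.4579, 0.018, 0.0328]
orientation: [-180.0, -0.0, 3.0]
force: [-0.5, 1.3, -1.2]
opening: 0.0506
gripper_force: 30.0
```

Run:
```python
from h import *
a=[]
for n,p in(("top",(.46,.02,.03)),("scene",(.46,.02,.03))):
    u,v=map(int,pix(n,p))
    im=viewer.snapshot(n)[:,:,::-1];a.append(cv2.resize(im[v-33:v+33,u-33:u+33],(396,396),interpolation=2))
cv2.imwrite("pics/spool2.png",np.hstack(a))
o=telemetry.get_obs();print(o["clock"],o["tool_pos"],o["force"],o["moment"],o["opening"],o["gripper_force"])
```

```text
21.625 [0.4577 0.0179 0.0326] [-0.1621  0.0854 -0.742 ] [-0.068  -0.0305  0.0343] 0.05002205506723738 29.99976601153321
```

View pics/spool2.png

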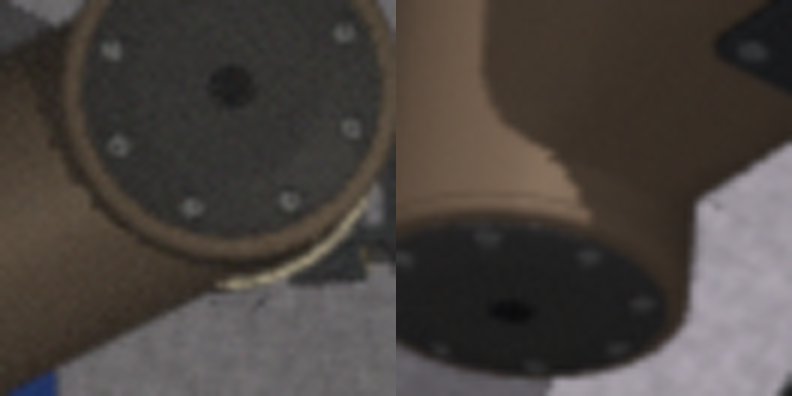

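The wrist hides the spool in both views, so that picture tells me nothing. The force reading shows it is lifted (1.2 N). I'll carry it over, where the scene camera can see it.

>>> carry_out --pt "0 0 -0.017 0 0 0" --pt "0 0 -0.034 0 0 0" --pt "0 0 -0.051 0 0 0" --pt "0 0 -0.068 0 0 0" --pt "0 0 -0.077 0 0 0" --pt "-0.0011 0.033 -0.08 0 0 0" --pt "-0.0021 0.066 -0.084 0 0 0" --pt "-0.0032 0.0985 -0.087 0 0 0"

```text
clock: 22.62
tool_pos: [0.4594, -0.0815, 0.1194]
orientation: [-180.0, 0.0, 3.0]
force: [0.1, 0.7, -1.1]
opening: 0.0502
gripper_force: 30.0
```

>>> carry_out --pt "-0.001 0.0378 0.0025 0 0 0" --pt "-0.002 0.0755 0.005 0 0 0" --pt "-0.003 0.113 0.0075 0 0 0" --pt "-0.0039 0.151 0.01 0 0 0" --pt "-0.0039 0.151 0.0225 0 0 0" --pt "-0.0039 0.151 0.035 0 0 0" --pt "-0.0039 0.151 0.0475 0 0 0" --pt "-0.0039 0.151 0.06 0 0 0"

```text
clock: 23.62
tool_pos: [0.4637, -0.2308, 0.0587]
orientation: [-180.0, 0.0, 3.1]
force: [-0.4, 0.0, -1.6]
opening: 0.0498
gripper_force: 30.0
```

Run:
```python
from h import *
a=[]
for n,p in(("top",(.47,-.24,.05)),("scene",(.47,-.24,.05))):
    u,v=map(int,pix(n,p))
    im=viewer.snapshot(n)[:,:,::-1];a.append(cv2.resize(im[v-45:v+45,u-45:u+45],(396,396),interpolation=2))
cv2.imwrite("pics/spool3.png",np.hstack(a))
o=telemetry.get_obs();print(o["clock"],o["tool_pos"],o["force"],o["moment"],o["opening"],o["gripper_force"])
```

```text
23.725 [ 0.4627 -0.2308  0.058 ] [-0.458  -0.3464 -1.1273] [-0.0717  0.069  -0.0005] 0.050180145652662614 29.9996642701808
```

View pics/spool3.png

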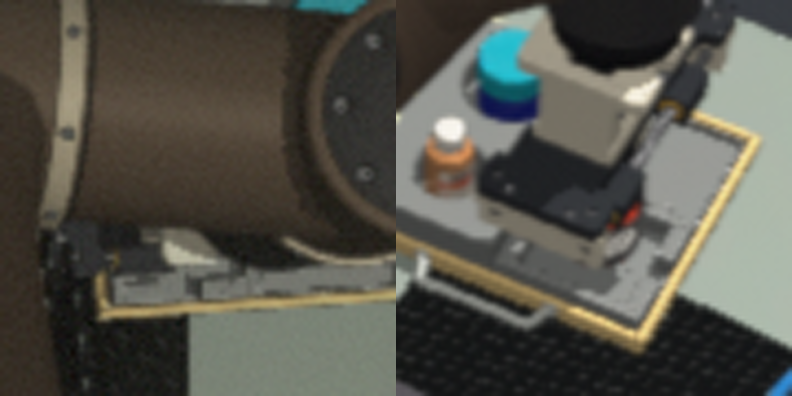

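Scene half: the spool hangs under the gripper (red at crop (628,212), core at (620,240)), and it looks level. I'll measure its offset from the tool, given the 50 mm opening.

Run:
```python
from h import *
im=viewer.snapshot("scene");cv2.imwrite("pics/s3raw.png",im[:,:,::-1])
hsv=cv2.cvtColor(im[:,:,::-1].copy(),cv2.COLOR_BGR2HSV)
m=cv2.inRange(hsv,(0,110,60),(9,255,255))
u0,v0=pix("scene",(.463,-.231,.07)); print(u0,v0)
ys,xs=np.nonzero(m)
for x,y in zip(xs,ys):
    if abs(x-u0)<40 and abs(y-v0)<40:
        p=world("scene",x,y,.0715); print(x,y,p[:2]-[.4627,-.2308], np.hypot(*(p[:2]-[.4627,-.2308])))
```

```text
307.3817970865551 136.43052606436234
275 133 [0.0801 0.0365] 0.08800898439292455
276 133 [0.0778 0.0351] 0.08532987969231987
273 134 [0.0829 0.0423] 0.09306500702920018
274 134 [0.0806 0.0409] 0.09037712798829438
275 134 [0.0783 0.0395] 0.08768960919652795
315 138 [-0.0203 -0.0051] 0.02090457005683796
316 138 [-0.0226 -0.0065] 0.023484484172887305
314 139 [-0.0196 -0.0007] 0.019639451915585363
315 139 [-0.0219 -0.0021] 0.022014306965993078
316 139 [-0.0242 -0.0035] 0.024454099160321877
313 140 [-0.019   0.0037] 0.019349029391339267
314 140 [-0.0213  0.0023] 0.02139612259968317
315 140 [-0.0236  0.0009] 0.023571465437449805
313 141 [-0.0206  0.0067] 0.02169548754538291
314 141 [-0.0229  0.0053] 0.02351693432001368
315 141 [-0.0252  0.0039] 0.025490615226856295
312 142 [-0.02    0.0111] 0.022869471970214026
313 142 [-0.0223  0.0097] 0.024289540394683503
314 142 [-0.0245  0.0083] 0.025909140373291097
309 143 [-0.0148  0.0183] 0.02353633821204219
310 143 [-0.0171  0.0169] 0.02402194720773718
```

The red rim lies about 25 mm from the tool axis, so the spool is centred. Lower it; contact is expected at TCP z ≈ .030.

>>> carry_out --pt "0 0 0.008 0 0 0" --pt "0 0 0.016 0 0 0" --pt "0 0 0.022 0 0 0" --pt "0 0 0.0255 0 0 0" --pt "0 0 0.027 0 0 0" --pt "0 0 0.027 0 0 0"

```text
clock: 24.52
tool_pos: [0.4637, -0.2316, 0.0326]
orientation: [180.0, -0.0, 3.0]
force: [-0.5, 0.5, -1.3]
opening: 0.0499
gripper_force: 30.0
```

>>> carry_out --pt "0 0 0.001 0 0 0" --pt "0 0 0.002 0 0 0" --pt "0 0 0.002 0 0 0"

```text
clock: 24.9
tool_pos: [0.4636, -0.2316, 0.0305]
orientation: [-180.0, 0.0, 3.0]
force: [0.2, 0.1, -1.2]
opening: 0.0501
gripper_force: 30.0
```

>>> carry_out --pt "0 0 0.0005 0 0 0" --pt "0 0 0.001 0 0 0" --pt "0 0 0.001 0 0 0"

```text
clock: 25.28
tool_pos: [0.4638, -0.2316, 0.0302]
orientation: [180.0, -0.0, 3.0]
force: [-1.8, 2.3, 7.5]
opening: 0.0501
gripper_force: 30.0
```

>>> carry_out --pt "0 0 0.0005 0 0 0" --pt "0 0 0.001 0 0 0" --pt "0 0 0.001 0 0 0"

```text
clock: 25.65
tool_pos: [0.4639, -0.2316, 0.03]
orientation: [180.0, -0.0, 3.0]
force: [-5.1, 3.4, 16.5]
opening: 0.0501
gripper_force: 30.0
```

>>> carry_out --pt "0 0 -0.001 0 0 0" --pt "0 0 -0.001 0 0 0" --pt "0 0 -0.001 0 0 0" --pt "0 0 -0.001 0 0 0" --grip 0.6

```text
clock: 26.15
tool_pos: [0.4636, -0.2316, 0.0294]
orientation: [-180.0, 0.0, 3.0]
force: [0.5, -0.6, 0.1]
opening: 0.0698
gripper_force: 0.0
```

```bash
python3 - <<'E'
import json;json.dump([.464,-.231,.030,3],open("cmd.json","w"))
E
python3 plan.py "5 .464 -.231 .12 3" "3 .48 -.12 .15 -6";python3 plan.py "6 .577 .117 .13 -24" "2 .577 .117 .1 -24"
```

```text
8
[[0.0, 0.0, -0.018, 0, 0, 0.0], [0.0, 0.0, -0.036, 0, 0, 0.0], [0.0, 0.0, -0.054, 0, 0, 0.0], [0.0, 0.0, -0.072, 0, 0, 0.0], [0.0, 0.0, -0.09, 0, 0, 0.0], [0.0073, -0.0367, -0.1, 0, 0, 0.052], [0.0145, -0.0733, -0.11, 0, 0, 0.105], [0.0218, -0.11, -0.12, 0, 0, 0.157]]
8
[[0.0119, -0.041, 0.0033, 0, 0, 0.052], [0.0239, -0.0819, 0.0067, 0, 0, 0.105], [0.0358, -0.1229, 0.01, 0, 0, 0.157], [0.0478, -0.1639, 0.0133, 0, 0, 0.209], [0.0597, -0.2049, 0.0167, 0, 0, 0.262], [0.0717, -0.2458, 0.02, 0, 0, 0.314], [0.0717, -0.2458, 0.035, 0, 0, 0.314], [0.0717, -0.2458, 0.05, 0, 0, 0.314]]
```

>>> carry_out --pt "0 0 -0.018 0 0 0" --pt "0 0 -0.036 0 0 0" --pt "0 0 -0.054 0 0 0" --pt "0 0 -0.072 0 0 0" --pt "0 0 -0.09 0 0 0" --pt "0.0073 -0.0367 -0.1 0 0 0.052" --pt "0.0145 -0.0733 -0.11 0 0 0.105" --pt "0.0218 -0.11 -0.12 0 0 0.157"

```text
clock: 27.15
tool_pos: [0.4797, -0.1196, 0.1498]
orientation: [180.0, 0.0, -6.1]
force: [0.3, 0.1, 0.2]
opening: 0.0701
gripper_force: 0.0
```

>>> carry_out --pt "0.012 -0.041 0.0033 0 0 0.052" --pt "0.024 -0.082 0.0067 0 0 0.105" --pt "0.036 -0.123 0.01 0 0 0.157" --pt "0.048 -0.164 0.0133 0 0 0.209" --pt "0.06 -0.205 0.0167 0 0 0.262" --pt "0.0717 -0.2458 0.02 0 0 0.314" --pt "0.0717 -0.2458 0.035 0 0 0.314" --pt "0.0717 -0.2458 0.05 0 0 0.314" --grip 1

```text
clock: 28.15
tool_pos: [0.576, 0.1161, 0.0983]
orientation: [180.0, 0.1, -24.0]
force: [-0.6, 0.2, 0.0]
opening: 0.0876
gripper_force: 0.0
```

Run:
```python
from h import *
a=[]
for n,p in(("top",(.57,.12,.03)),("scene",(.57,.12,.03)),("top",(.52,-.27,.03)),("scene",(.52,-.27,.03))):
    u,v=map(int,pix(n,p))
    im=viewer.snapshot(n)[:,:,::-1];a.append(cv2.resize(im[v-50:v+50,u-50:u+50],(300,300),interpolation=2))
cv2.imwrite("pics/wick.png",np.vstack([np.hstack(a[:2]),np.hstack(a[2:])]))
o=telemetry.get_obs();print(o["clock"],o["tool_pos"],o["orientation"],o["opening"])
```

```text
28.35 [0.5763 0.1154 0.0993] [179.9448   0.0314 -24.034 ] 0.08776284534446153
```

View pics/wick.png

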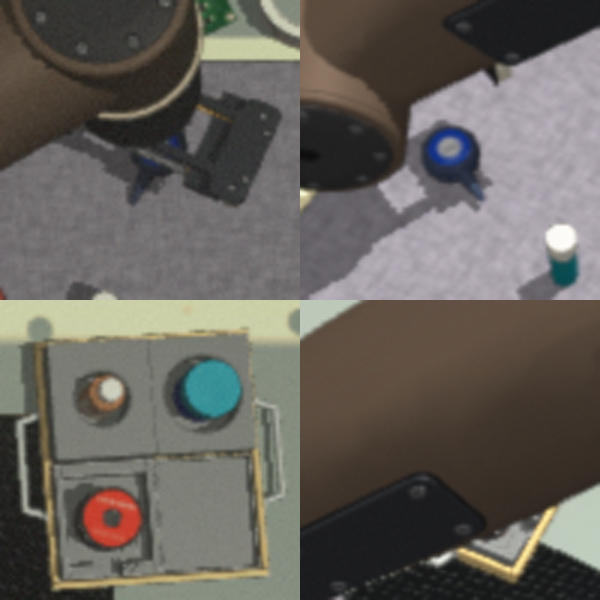

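The spool lies flat in the bin (crop (112,518)), and the tub and bottle stand in their wells. The wick is below the tool with its nozzle along tool -x. Descend and grip.

>>> carry_out --pt "0 0 0.015 0 0 0" --pt "0 0 0.03 0 0 0" --pt "0 0 0.045 0 0 0" --pt "0 0 0.06 0 0 0" --pt "0 0 0.073 0 0 0" --pt "0 0 0.082 0 0 0" --pt "0 0 0.082 0 0 0"

```text
clock: 29.22
tool_pos: [0.5763, 0.1162, 0.0167]
orientation: [179.9, 0.0, -24.0]
force: [0.5, -0.7, 0.5]
opening: 0.0875
gripper_force: 0.0
```

>>> carry_out --pt "0 0 0 0 0 0" --pt "0 0 0 0 0 0" --pt "0 0 0 0 0 0" --pt "0 0 0 0 0 0" --pt "0 0 0 0 0 0" --pt "0 0 0 0 0 0" --grip -1

```text
clock: 29.98
tool_pos: [0.5768, 0.1164, 0.0176]
orientation: [-180.0, -0.0, -24.0]
force: [-0.4, -0.4, 0.8]
opening: 0.0468
gripper_force: 29.1
```

```bash
python3 - <<'E'
import json;json.dump([.577,.117,.018,-24],open("cmd.json","w"))
E
python3 plan.py "5 .577 .117 .11 -24" "3 .55 -.02 .15 -15";python3 plan.py "6 .4853 -.3259 .13 3"  "2 .4853 -.3259 .1 3"
```

```text
8
[[0.0, -0.0, -0.0184, 0, 0, 0.0], [0.0, -0.0, -0.0368, 0, 0, 0.0], [0.0, -0.0, -0.0552, 0, 0, 0.0], [0.0, -0.0, -0.0736, 0, 0, 0.0], [0.0, -0.0, -0.092, 0, 0, 0.0], [0.0104, 0.0454, -0.1053, 0, 0, -0.052], [0.0207, 0.0908, -0.1187, 0, 0, -0.105], [0.0311, 0.1361, -0.132, 0, 0, -0.157]]
8
[[0.0028, 0.052, 0.0033, 0, 0, -0.052], [0.0056, 0.1041, 0.0067, 0, 0, -0.105], [0.0083, 0.1561, 0.01, 0, 0, -0.157], [0.0111, 0.2081, 0.0133, 0, 0, -0.209], [0.0139, 0.2602, 0.0167, 0, 0, -0.262], [0.0167, 0.3122, 0.02, 0, 0, -0.314], [0.0167, 0.3122, 0.035, 0, 0, -0.314], [0.0167, 0.3122, 0.05, 0, 0, -0.314]]
```

>>> carry_out --pt "0 0 -0.01 0 0 0" --pt "0 0 -0.028 0 0 0" --pt "0 0 -0.05 0 0 0" --pt "0 0 -0.0736 0 0 0" --pt "0 0 -0.092 0 0 0" --pt "0.0104 0.045 -0.105 0 0 -0.052" --pt "0.0207 0.09 -0.119 0 0 -0.105" --pt "0.0311 0.1361 -0.132 0 0 -0.157"

```text
clock: 30.98
tool_pos: [0.5495, -0.0217, 0.1508]
orientation: [-180.0, -0.0, -14.9]
force: [1.5, -0.3, -0.3]
opening: 0.0472
gripper_force: 29.1
```

>>> carry_out --pt "0.0028 0.052 0.0033 0 0 -0.052" --pt "0.0056 0.104 0.0067 0 0 -0.105" --pt "0.0083 0.156 0.01 0 0 -0.157" --pt "0.011 0.208 0.0133 0 0 -0.209" --pt "0.014 0.26 0.0167 0 0 -0.262" --pt "0.0167 0.3122 0.02 0 0 -0.314" --pt "0.0167 0.3122 0.035 0 0 -0.314" --pt "0.0167 0.3122 0.05 0 0 -0.314"

```text
clock: 31.98
tool_pos: [0.4849, -0.3266, 0.0992]
orientation: [-180.0, -0.0, 2.9]
force: [0.7, -0.1, -0.8]
opening: 0.047
gripper_force: 29.1
```

>>> carry_out --pt "0 0 0.015 0 0 0" --pt "0 0 0.03 0 0 0" --pt "0 0 0.04 0 0 0" --pt "0 0 0.05 0 0 0" --pt "0 0 0.05 0 0 0"

```text
clock: 32.6
tool_pos: [0.4848, -0.3262, 0.0488]
orientation: [-180.0, 0.1, 3.0]
force: [0.4, 0.3, 0.4]
opening: 0.0463
gripper_force: 29.1
```

Run:
```python
from h import *
a=[]
for n,p in(("top",(.47,-.3,.05)),("scene",(.47,-.3,.05))):
    u,v=map(int,pix(n,p))
    im=viewer.snapshot(n)[:,:,::-1];a.append(cv2.resize(im[v-45:v+45,u-45:u+45],(396,396),interpolation=2))
cv2.imwrite("pics/wick2.png",np.hstack(a))
o=telemetry.get_obs();print(o["clock"],o["tool_pos"],o["orientation"],o["opening"])
```

```text
32.7 [ 0.4854 -0.3266  0.0497] [179.988   -0.012    3.0014] 0.04697867662626859
```

View pics/wick2.png

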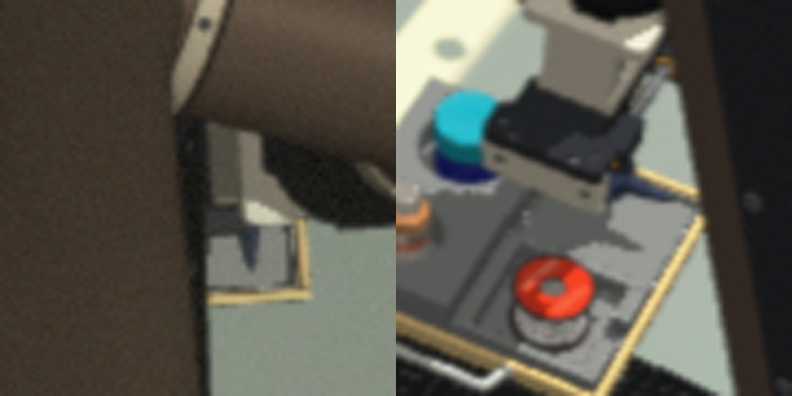

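The nozzle points toward -x over the dish (top crop (250,265)), and the spool is flat in the bin. Lower to contact, expected at z ≈ .0235.

>>> carry_out --pt "0 0 0.008 0 0 0" --pt "0 0 0.015 0 0 0" --pt "0 0 0.02 0 0 0" --pt "0 0 0.0225 0 0 0" --pt "0 0 0.024 0 0 0" --pt "0 0 0.024 0 0 0"

```text
clock: 33.45
tool_pos: [0.4851, -0.3265, 0.0255]
orientation: [180.0, 0.0, 3.0]
force: [0.3, 0.3, 0.2]
opening: 0.0471
gripper_force: 29.1
```

>>> carry_out --pt "0 0 0.001 0 0 0" --pt "0 0 0.002 0 0 0" --pt "0 0 0.002 0 0 0"

```text
clock: 33.83
tool_pos: [0.4851, -0.3265, 0.0235]
orientation: [-180.0, 0.0, 3.0]
force: [0.4, -0.2, -0.3]
opening: 0.0471
gripper_force: 29.1
```

>>> carry_out --pt "0 0 0.0005 0 0 0" --pt "0 0 0.001 0 0 0" --pt "0 0 0.001 0 0 0"

```text
clock: 34.2
tool_pos: [0.4853, -0.3265, 0.0231]
orientation: [180.0, -0.0, 3.0]
force: [-0.7, 1.9, 4.2]
opening: 0.0467
gripper_force: 29.5
```

Contact at the expected height. Open only to about 55 mm to stay clear of the bin wall, then retreat.

>>> carry_out --pt "0 0 0 0 0 0" --pt "0 0 0 0 0 0" --pt "0 0 0 0 0 0" --pt "0 0 0 0 0 0" --grip 0.25

```text
clock: 34.7
tool_pos: [0.4851, -0.3265, 0.0224]
orientation: [-180.0, 0.0, 3.0]
force: [0.3, -0.9, -0.5]
opening: 0.0548
gripper_force: 0.0
```

>>> carry_out --pt "0 0 -0.01 0 0 0" --pt "0 0 -0.025 0 0 0" --pt "0 0 -0.05 0 0 0" --pt "0 0 -0.08 0 0 0" --pt "0 0 -0.11 0 0 0" --pt "0 0 -0.13 0 0 0" --pt "0 0 -0.15 0 0 0"

```text
clock: 35.58
tool_pos: [0.4853, -0.3266, 0.1749]
orientation: [180.0, -0.1, 3.0]
force: [0.1, 0.4, -0.2]
opening: 0.0546
gripper_force: 0.0
```

>>> carry_out --pt "0 -0.05 0 0 0 0" --pt "0 -0.1 0 0 0 0" --pt "0 -0.15 0 0 0 0" --pt "0 -0.2 0 0 0 0" --pt "0 -0.25 0 0 0 0" --pt "0 -0.3 0 0 0 0" --pt "0 -0.34 0 0 0 0" --pt "0 -0.34 0 0 0 0"

```text
clock: 36.58
tool_pos: [0.4676, 0.0153, 0.174]
orientation: [-179.9, -0.1, 3.2]
force: [0.2, -1.1, 0.3]
opening: 0.0547
gripper_force: 0.0
```

Run:
```python
from h import *
im=viewer.snapshot("top")[:,:,::-1];im2=viewer.snapshot("scene")[:,:,::-1]
u,v=map(int,pix("top",(.52,-.27,.03)))
a=cv2.resize(im[v-50:v+50,u-50:u+50],(400,400),interpolation=2)
b=cv2.resize(im[120:270,140:290],(400,400),interpolation=2)
cv2.imwrite("pics/final.png",np.hstack([a,b]))
o=telemetry.get_obs();print(o["clock"],o["tool_pos"],o["qvel"])
```

```text
36.675 [0.4674 0.0134 0.1735] [-1.5734  0.4737 -0.228   0.0067  0.0922  0.0529]
```

View pics/final.png

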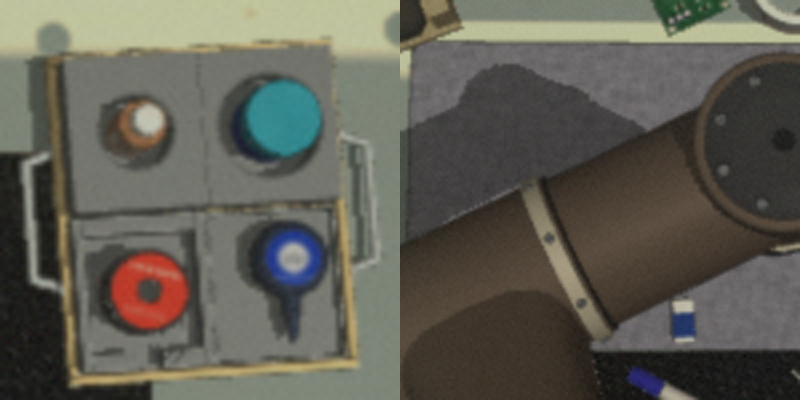

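The final picture shows all four items in their places: bottle (145,122), tub (283,117), spool (150,290), and wick (292,258) inside the lip. The arm is clear. Handing in.

```bash
python3 -c "
from plant import workorder
print(workorder.close_job())"
```

```text
the job is handed in; nothing more can be done
None
```

The job is handed in at about 37 s: the tub, flux bottle, spool and wick dispenser were each lowered to contact in their own places, in that order. The screw tin and wax stick were never gripped or approached, though the arm hid them in the last picture.

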